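# Clip a temperature sensor onto a tilted steel plate

### The arm

A 6-joint arm with a two-finger parallel gripper is mounted at the origin on the work surface. World frame = base frame: x ahead of the robot, y to its left, z up, the work surface at z = 0. Lengths are in m, angles in rad, forces in N, time in s.
With the tool pointing down it reaches from about 0.425 to 0.95 m from the base axis. Payload 3.5 kg.
Tool frame: the origin (TCP) lies at the centre of the arm's flange, where the gripper is bolted on; the fingertips stand 173 mm ahead of it and the grasp point (between the pads) lies 155 mm ahead of it; z points along the fingers, y is the line along which they close (so a half turn about z gives the same grasp; the last joint's range is limited). The gripper opens to 85 mm and grips with 20 to 120 N. Pads are 22 mm wide; open, the fingers measure 114 mm over their backs; the gripper's body (76 mm by 85 mm) begins 54 mm behind the grasp point. The pads swing forward as they close: fully open they stand 13 mm farther back than shut.
Start: joints at [-0.15, 0.286, 1.577, -0, 1.279, -0.15], TCP at [0.675, 0, 0.405] pointing down, gripper open.
Joint ranges: [-2.77, 2.77], [-0.9, 2.22], [0.21, 2.48], [-1.53, 4.67], [0.24, 2.81], [-2.84, 2.84]. Speed limits (rad/s): [2.79, 2.79, 3.14, 3.14, 3.14, 3.14].

### API

Orientations are given as a 3x3 rotation matrix whose columns are the frame's x, y, z axes.
In Python, from bench import telemetry, vision, arm gives the robot as it stands.
- The arm moves only by the tool step_arm, never from a script. Its argument "commands" is text: rows parted by semicolons, each of 7 numbers parted by spaces: the finger opening in mm, from 0 to 85.4, then the shift along the tool's x, y, z in mm, then the turn, a rotation vector about the tool's x, y, z in degrees. In form: claw x y z ax ay az; .... A call has 1 to 12 rows; each row is the pose to reach, as a shift and turn from the pose commanded when the call began, along the tool's axes at that moment; what a row does not reach only later rows make up. A row lasts 1/8 s, in which the tool goes at most 62.5 mm and 10.7 degrees, less where a joint would pass 70% of its speed; a pose out of reach is approached as far as the arm can. A call with a gripper value outside its range is refused whole. The fingers move at their own pace and stop on an object; the grip force is fixed at half the most. Time passes only in rows, so rows that repeat a pose let the fingers close. It gives the time, the measured TCP pose, the force, the opening and the grip force at its end, in the units of the state.
- telemetry.read_state(): the state, without advancing time (a new reading comes with each control period).
- vision.camera(name): name is "scene" or "side" or "wrist"; returns the picture (384x512x3 uint8, red, green, blue); there is no depth.
- vision.camera_params(name): a dict with "mtx" (3x3 intrinsics, pixels), "rvec" (rotation vector, rad) and "tvec" (3), from world to camera coordinates, as OpenCV has them. Camera axes: x right, y down, z forward; pixel columns grow to the right and rows downward; lengths in m; the calibration is good to about 2 mm. A picture is of the moment at which its call begins: read the wrist's pose just before it. camera_params takes no time and is no camera call; for the wrist camera it gives the pose at the moment of the call.
- arm.job_done(): hands the job in; it is judged then, once.
The state is a dict: "time_s": time; "joint_pos": joint angles; "dq": joint speeds; "joint_efforts": joint torques, N m; "ee_pos": TCP position; "orientation": TCP orientation; "ft_force": force on the tool from outside, world axes, zero at the start; "wrist_torque": the same for the moment, N m; "width": finger opening in m; "grip_force": force on a finger pad.
Only numpy, scipy, OpenCV 4.12 (cv2) and the standard library are available. Lean on these libraries where they do the work, as an engineer would, in place of code of your own. Each camera call takes 0.05 s, during which the arm holds its last target. There are 200 camera calls.

### The job

Squeeze the spring-loaded temperature sensor clip off its parking strip and clip it onto the middle of the top edge of the steel plate held in the tilting work holder, square to the plate and pushed fully home so that the edge presses the sensor's probe in, then let go. Do not shift the holder's tilt, and leave the caliper, the box of steel bars and the oil bottle alone.

Things in the scene. Friction and masses are not known exactly. Their poses are not given: they have to be found in the camera images.
- clip: Sensor clip, 85 g, parked upright on the stand's strip: grey block with a steel jaw and black handle, and a hinged arm. Axes: z jaws to handles, x along the gripped edge (24 mm wide), y from fixed jaw to arm. Origin: the fixed jaw's face (y=0) at the throat (z=0). In mm: fixed jaw y -6..0, z -28..0; block y -10..11, z 0..34; fixed handle's flat outer face y=-10, z 0..62.
- clip_arm (a joint): Angle (rad) of the clip's sprung arm, hinged along clip x at y 14, z 10 mm. 0: its round jaw tip (z=-16) grips a 5 mm plate with 8 N; -0.18 shut; 0.35 open at its stop, tip 14 mm from the fixed jaw's face. Squeezing the handles opens it: about 11 N at z=45, 25 N of grip is ample. The full squeeze must be kept up while the clip is carried and put on.
- clip_grip (a point): Where to squeeze: midway between the squeezed handles (clip x 0, y 7, z 45 mm). At angle 0 the arm's handle splays out to y=40 at its top, z=55 (51 mm over both handles); at 0.35 its outer face is parallel to the fixed one, at y=24 (34 mm over both, up to z=62). Only this handle moves, so while the clip sits on an edge the hand should shift half of what it closes.
- clip_probe (a joint): Travel (m) of the sprung brass probe (x -5..5, y 0..10 mm) that sticks 6 mm down out of the throat: 0 out, 0.006 pushed flush with the throat by the plate's edge (about 1 N).
- clip_mid (a point): Point in the clip's throat 2.5 mm from the fixed jaw's face (clip x 0, y 2.5, z 0 mm): lies in the mid-plane of a 5 mm plate when clipped on, either way round. Axes as the clip's.
- stand: Fixed parking stand: wooden foot 70 x 80 x 16 mm with an upright steel strip, 5 mm thick (x), 50 mm wide (y), top edge 60 mm above the bench, over the origin. Origin under its centre. The clip's throat starts 7 mm above the strip's top.
- lip (a point): Middle of the plate's thickness and width at the lip of the tilting holder. Axes: z up along the plate, x square to its faces, y along its edge. The plate, 5 mm thick and 100 mm wide, stands straight out of the lip along z by 35 to 55 mm; how far is not given: feel for it, or look. Below the lip the grey jaws reach x -12..15 and y -60..60 mm.
- tilt (a joint): Lean (rad) of holder and plate from upright towards the holder's front (the robot's side), 0.2 to 0.5; stiff (about 4 N m), to be left as it is. Hinge along the lip's y, 60 mm below the lip.
- fixture: Fixed base of the holder, 130 x 150 x 69 mm over its cheeks, dark steel; origin under its centre, front towards -x.
- barbox: Bystander: dark wooden box of steel bars, 120 x 90 x 52 mm, 1.6 kg; origin under its centre.
- caliper: Bystander: digital caliper lying flat, about 150 x 60 x 14 mm; origin under its middle, y along its beam.
- oilbottle: Bystander: white bottle, 48 mm across, 110 mm high; origin under its centre.
There are look-alikes about, which are no part of the job. Leave any pink look-alike of the clip alone.

How it is judged:
On the way:
1. the clip is off its parking strip (distance between clip and stand above 0.11 m), for 0.1 s.
At the end, for the whole second after the job is handed in: Clip released, still, gripping the plate (arm -0.06 to 0.08): probe in over 4 of 6 mm; clip_mid within 4 mm of the plate's mid-plane, 25 mm of its middle, 30-62 mm past the lip; z within 0.12 rad of the plate's, x within 0.2 rad of its edge; lip moved under 8 mm (value of joint clip_probe above 0.004 m and x of clip_mid in the frame of lip between -0.004 and 0.004 m and y of clip_mid in the frame of lip between -0.025 and 0.025 m and z of clip_mid in the frame of lip between 0.03 and 0.062 m and angle between the z axis of clip and the z axis of lip, either way round below 0.12 rad and angle between the x axis of clip and the y axis of lip, either way round below 0.2 rad and value of joint clip_arm between -0.06 and 0.08 rad and linear speed of clip below 0.02 m/s and distance of lip from where it was at the start of the episode below 0.008 m); the robot touches nothing.
It fails at once if the holder's tilt is shifted (lip moved more than 10 mm) (distance of lip from where it was at the start of the episode above 0.01 m).
It fails at once if the caliper is moved more than 20 mm (distance of caliper from where it was at the start of the episode above 0.02 m).
It fails at once if the box of bars is moved more than 20 mm (distance of barbox from where it was at the start of the episode above 0.02 m).
It fails at once if the oil bottle is moved more than 20 mm (distance of oilbottle from where it was at the start of the episode above 0.02 m).
It also fails if it takes over 51 s, if anything falls off the work surface, if the arm or the gripper's body presses on something with over 40 N, if the wrist force passes 120 N, or if a joint passes its speed limit or range.

## Working session

There is one attempt and no reset: what is moved stays moved. The work goes in short steps, Python scripts to look and compute and a tool call to move; the robot and the scene stay as the last step left them, time stands still between calls to the robot, and variables do not carry over. Pictures are saved under pics/ and viewed, at most 10 in all, crops included, and the job is handed in when it is done.

Besides the shell and the picture viewer there is one more tool, called in YAML: its name, and indented under it one key for each argument. step_arm: Moves the arm, as the interface text tells. Its arguments: {"type":"object","properties":{"commands":{"type":"string"}},"required":["commands"]}

```bash
mkdir -p pics; cat > h.py <<'E'
import numpy as np, cv2
from bench import telemetry, vision, arm
def snap(n):
    p=vision.camera_params(n); im=vision.camera(n); return im,p
def save(im,f): cv2.imwrite('pics/'+f,im[:,:,::-1])
def ray(p,uv):
    K=np.array(p['mtx']);R=cv2.Rodrigues(np.array(p['rvec'],float))[0];t=np.array(p['tvec'],float).ravel()
    d=R.T@np.linalg.inv(K)@np.array([uv[0],uv[1],1.]); return -R.T@t,d/np.linalg.norm(d)
def onz(p,uv,z):
    c,d=ray(p,uv); return c+d*(z-c[2])/d[2]
def tri(*a):
    A=np.zeros((3,3));b=np.zeros(3);L=[]
    for p,uv in a:
        c,d=ray(p,uv);M=np.eye(3)-np.outer(d,d);A+=M;b+=M@c;L.append((c,d))
    x=np.linalg.solve(A,b); return x,[float(np.linalg.norm(np.cross(x-c,d))) for c,d in L]
def proj(p,X): return cv2.projectPoints(np.array(X,float).reshape(-1,3),np.array(p['rvec'],float),np.array(p['tvec'],float),np.array(p['mtx']),None)[0].reshape(-1,2)
E
python3 - <<'E'
from h import *
a,pa=snap('scene');b,pb=snap('side')
for n,im in(('scene',a),('side',b)): np.save(n+'.npy',im)
save(cv2.resize(a,(768,576),interpolation=2),'a.png');save(cv2.resize(b,(768,576),interpolation=2),'b.png')
for p in(pa,pb): print(ray(p,(256,192)),p['mtx'][0])
E
```

```text
(array([1.1452093 , 0.4937453 , 0.81465697]), array([-0.56490623, -0.40397499, -0.71950341])) [465.39980477   0.         250.29577248]
(array([0.23526003, 0.49287089, 0.76838397]), array([ 0.37883601, -0.50711199, -0.77415806])) [413.08155506   0.         257.8705608 ]
```

View pics/a.png

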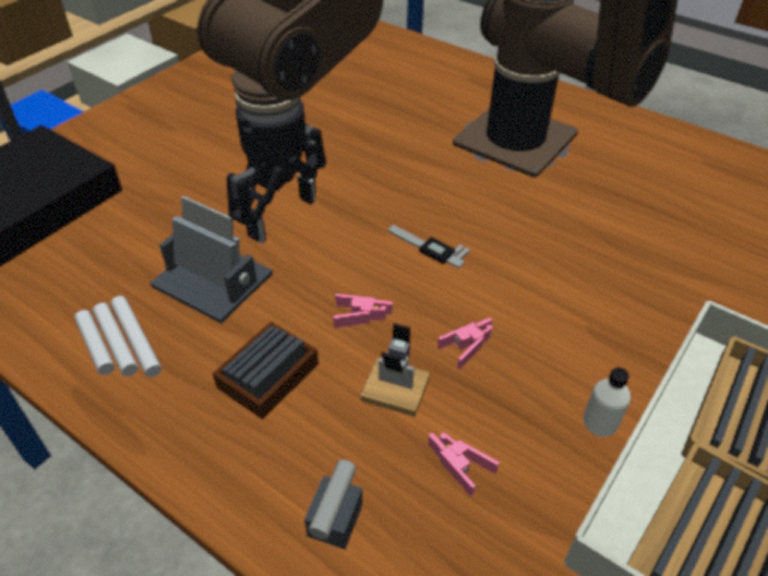

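View pics/b.png

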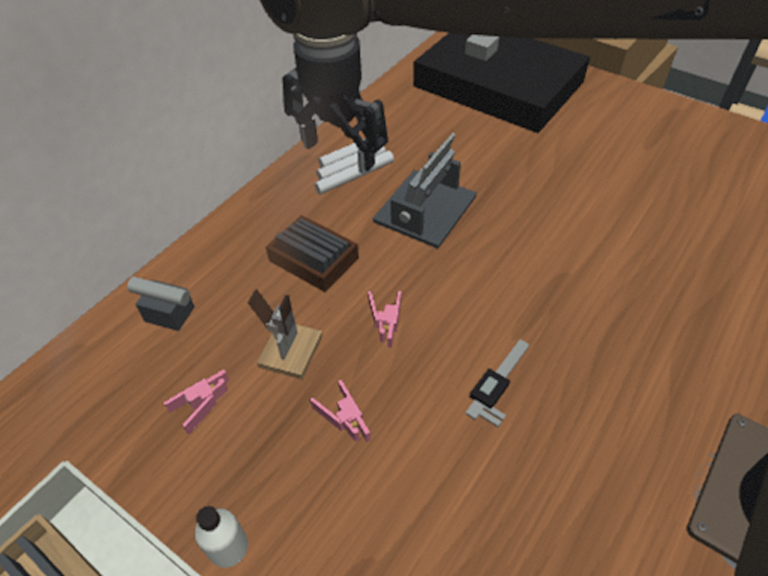

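The scene view shows the stand and clip at about (395,370) and the holder at (212,260). In the side view they are at (287,335) and (428,195). The pink look-alikes and bystanders are all identified. Next I'll zoom in on these two areas.

```bash
python3 - <<'E'
from h import *
a=np.load('scene.npy');b=np.load('side.npy')
def crop(im,x,y): return cv2.resize(im[y:y+75,x:x+100],(400,300),interpolation=cv2.INTER_CUBIC)
m=np.vstack([np.hstack([crop(a,215,205),crop(a,90,125)]),np.hstack([crop(b,145,182),crop(b,235,85)])])
save(m,'c.png')
E
```

```text
(no output)
```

View pics/c.png

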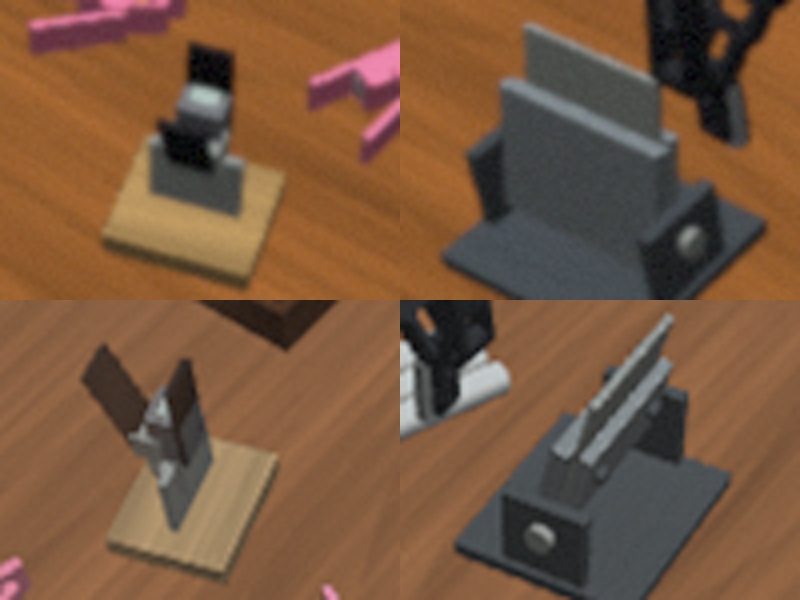

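```bash
python3 - <<'E'
from h import *
np.set_printoptions(precision=4,suppress=True)
pa=vision.camera_params('scene');pb=vision.camera_params('side')
def S(x,y): return (x/4-.375+215,y/4-.375+205)
def SF(x,y): return ((x-400)/4-.375+90,y/4-.375+125)
def D(x,y): return (x/4-.375+145,(y-300)/4-.375+182)
def DF(x,y): return ((x-400)/4-.375+235,(y-300)/4-.375+85)
print('foot scene');F=[onz(pa,S(*q),.016) for q in((103,238),(247,275),(285,178),(140,150))]
for f in F: print(f)
print('foot side')
for q in((108,543),(225,570),(278,455),(215,437)): print(onz(pb,D(*q),.016))
print('strip bottom scene',[onz(pa,S(*q),.016) for q in((152,192),(240,213))]);print('side',[onz(pb,D(*q),.016) for q in((175,528),(212,462))])
print('strip top scene',[onz(pa,S(*q),.06) for q in((150,138),(243,160))])
print('plate',tri((pa,SF(525,25)),(pb,DF(672,318))),tri((pa,SF(661,80)),(pb,DF(590,403))))
print('jaw',tri((pa,SF(503,80)),(pb,DF(670,363))),tri((pa,SF(668,150)),(pb,DF(588,463))))
print('base z~10? scene',[onz(pa,SF(*q),.01) for q in((443,258),(765,227))],'side',[onz(pb,DF(*q),.01) for q in((457,547),(730,480),(640,598))])
print('handles scene top',S(210,50),S(185,125))
print('fixed/arm hdl top: side')
print(tri((pa,S(212,48)),(pb,D(188,362))), tri((pa,S(212,48)),(pb,D(105,350))))
print(tri((pa,S(185,125)),(pb,D(188,362))), tri((pa,S(185,125)),(pb,D(105,350))))
E
```

```text
foot scene
[0.7053 0.1417 0.016 ]
[0.6796 0.2144 0.016 ]
[0.6168 0.1961 0.016 ]
[0.6478 0.1229 0.016 ]
foot side
[0.6724 0.2165 0.016 ]
[0.6096 0.1937 0.016 ]
[0.6334 0.1196 0.016 ]
[0.6705 0.13   0.016 ]
strip bottom scene [array([0.6665, 0.1447, 0.016 ]), array([0.6499, 0.1897, 0.016 ])]
side [array([0.6489, 0.1888, 0.016 ]), array([0.6607, 0.1441, 0.016 ])]
strip top scene [array([0.666 , 0.1428, 0.06  ]), array([0.6492, 0.1891, 0.06  ])]
plate (array([ 0.6399, -0.2557,  0.1354]), [0.00042291303527597487, 0.00042291303527595893]) (array([ 0.6331, -0.1514,  0.1424]), [0.0002542519800975334, 0.0002542519800976142])
jaw (array([ 0.649 , -0.2768,  0.0862]), [0.0031944456899755894, 0.003194445689975563]) (array([ 0.6356, -0.1547,  0.0911]), [0.0015049459509908633, 0.0015049459509907713])
base z~10? scene [array([ 0.73  , -0.2657,  0.01  ]), array([ 0.5942, -0.1276,  0.01  ])] side [array([ 0.7105, -0.1187,  0.01  ]), array([ 0.5958, -0.2738,  0.01  ]), array([ 0.5878, -0.1467,  0.01  ])]
handles scene top (267.125, 217.125) (260.875, 235.875)
fixed/arm hdl top: side
(array([0.6454, 0.1614, 0.1285]), [0.004154894413398316, 0.0041548944133982515]) (array([0.668 , 0.1834, 0.1557]), [0.00402193719217773, 0.004021937192177755])
(array([0.666 , 0.153 , 0.0935]), [0.013105005464538346, 0.013105005464538433]) (array([0.6886, 0.1763, 0.1231]), [0.0041259414491607955, 0.0041259414491608215])
```

```bash
cat >> h.py <<'E'
from scipy.spatial.transform import Rotation as Ro
np.set_printoptions(precision=4,suppress=True)
def row(R,grasp,s=None,off=.155):
    "shift(mm, tool axes) and rotvec(deg) to bring the point off ahead of the TCP to grasp, orientation R"
    s=s or telemetry.read_state(); R0=np.array(s['orientation']).reshape(3,3);p0=np.array(s['ee_pos'])
    p=np.array(grasp)-off*R[:,2]
    return np.round(1000*R0.T@(p-p0),1),np.round(np.degrees(Ro.from_matrix(R0.T@R).as_rotvec()),1)
def frame(z,y):
    z=np.array(z,float);z/=np.linalg.norm(z);y=np.array(y,float);y-=z*(y@z);y/=np.linalg.norm(y);return np.c_[np.cross(y,z),y,z]
E
python3 - <<'E'
from h import *
s=telemetry.read_state();print(s['orientation'],s['ee_pos'],s['width'],s['ft_force'])
p=vision.camera_params('wrist');c,d=ray(p,(256,192));print(c,d,p['mtx'])
yaw=.31
for sg in(1,-1):
    R=frame((0,0,-1),(sg*np.cos(yaw),sg*np.sin(yaw),0));print(sg,row(R,(.656+.0137*np.cos(yaw)-.0025,.167+.004,.112+.10)))
E
```

```text
[[-0.      1.     -0.0022]
 [ 1.      0.      0.0003]
 [ 0.0003 -0.0022 -1.    ]] [0.6748 0.0001 0.4034] 0.0855867711005373 [ 0.6047 -0.1944 -0.5242]
[0.6746 0.069  0.372 ] [-0.0035 -0.2676 -0.9635] [[296.7155   0.     256.4435]
 [  0.     296.7155 193.1836]
 [  0.       0.       1.    ]]
1 (array([170.9,  -8.1,  36.5]), array([ -0.1,  -0. , -17.8]))
-1 (array([170.9,  -8.1,  36.5]), array([ -0.1,   0.2, 162.2]))
```

step_arm:
  commands: "85 60 -3 10 0 0 -6; 85 110 -5 20 0 0 -12; 85 171 -8 26 0 0 -17.8; 85 171 -8 26 0 0 -17.8; 85 171 -8 26 0 0 -17.8; 85 171 -8 26 0 0 -17.8"

```text
time_s: 0.85
ee_pos: [0.6673, 0.1696, 0.3788]
orientation: [[-0.304, 0.953, 0.0], [0.953, 0.304, -0.0], [-0.0, 0.0, -1.0]]
ft_force: [-0.5, -0.1, 0.4]
width: 0.0846
grip_force: 0.0
```

```bash
python3 - <<'E'
from h import *
im,p=snap('wrist');np.save('w1.npy',im);import json;np.savez('w1p.npz',**{k:np.array(v) for k,v in p.items()})
yaw=.31;ex=np.array([np.cos(yaw),np.sin(yaw),0]);c=np.array([.656,.167,0])
print('pred fixed top centre, arm top, throat',proj(p,[c-ex*.0125+[0,0,.129],c+ex*.0375+[0,0,.122],c+[0,0,.067],c]))
save(cv2.resize(im,(768,576),interpolation=2),'w1.png')
E
```

```text
pred fixed top centre, arm top, throat [[225.3168 201.0473]
 [289.2475 198.3035]
 [244.5934 182.0229]
 [246.7301 168.7203]]
```

View pics/w1.png

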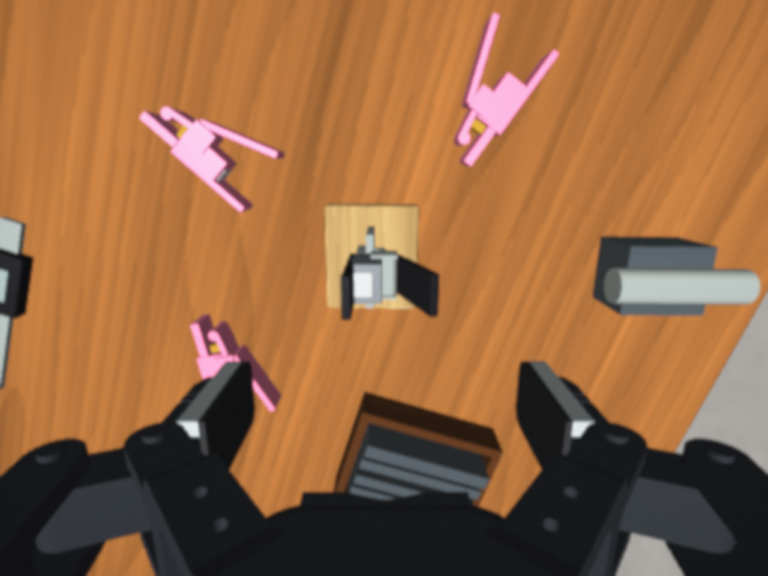

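The wrist view shows the foot squared up with corners at (326,205), (417,205), (418,308) and (328,308). The fixed handle's outer edge is at x≈343 and the arm's outer edge at x≈437, rows 272–316. The clip is aligned with the tool to within a couple of degrees.

```bash
python3 - <<'E'
from h import *
p=dict(np.load('w1p.npz'));im=np.load('w1.npy')
s=telemetry.read_state();R0=np.array(s['orientation']);p0=np.array(s['ee_pos'])
f=lambda q,z:R0.T@(onz(p,(q[0]/1.5-.17,q[1]/1.5-.17),z)-p0)*1000
for q in((326,205),(417,205),(418,308),(328,308)): print('foot',f(q,.016))
print('fixed',f((343,294),.129),'arm',f((438,272),.122),f((438,316),.122),'block top',f((353,303),.101),f((374,303),.101))
hsv=cv2.cvtColor(im,cv2.COLOR_RGB2HSV);m=(hsv[:,:,0]>15)&(hsv[:,:,0]<30)&(hsv[:,:,1]>60)&(hsv[:,:,2]>130)
m[:,:200]=0;m[:,300:]=0;m[:120]=0;m[220:]=0
c=max(cv2.findContours(m.astype(np.uint8),0,2)[0],key=cv2.contourArea);print(cv2.minAreaRect(c))
E
```

```text
foot [ 40.3314 -43.327  362.9027]
foot [ 40.316   23.4611 362.9193]
foot [-39.1599  25.7884 362.9389]
foot [-39.135  -44.6403 362.9214]
fixed [  5.3026 -21.5448 249.9165] arm [ 15.1632  27.4931 256.9263] [ -9.0228  28.2738 256.9323] block top [ -8.3209 -18.6279 277.9205] [ -8.3252  -6.4499 277.9235]
((247.0, 170.5), (69.0, 62.0), 90.0)
```

step_arm:
  commands: "85 2.5 1.7 50 0 0 0; 85 2.5 1.7 90 0 0 0; 70 2.5 1.7 115 0 0 0; 56 2.5 1.7 115 0 0 0; 51 2.5 1.7 115 0 0 0; 51 2.5 1.7 115 0 0 0; 51 2.5 1.7 115 0 0 0"

```text
time_s: 1.78
ee_pos: [0.6681, 0.1738, 0.2651]
orientation: [[-0.306, 0.952, 0.002], [0.952, 0.306, -0.0], [-0.001, 0.002, -1.0]]
ft_force: [0.1, -0.6, 1.1]
width: 0.0512
grip_force: 2.9
```

```bash
python3 - <<'E'
from h import *
im,p=snap('wrist');a,_=snap('side')
save(np.hstack([cv2.resize(im[100:384,100:420],(400,355)),cv2.resize(a[150:270,130:270],(414,355),interpolation=2)])[:,:800],'w2.png')
E
```

```text
(no output)
```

View pics/w2.png

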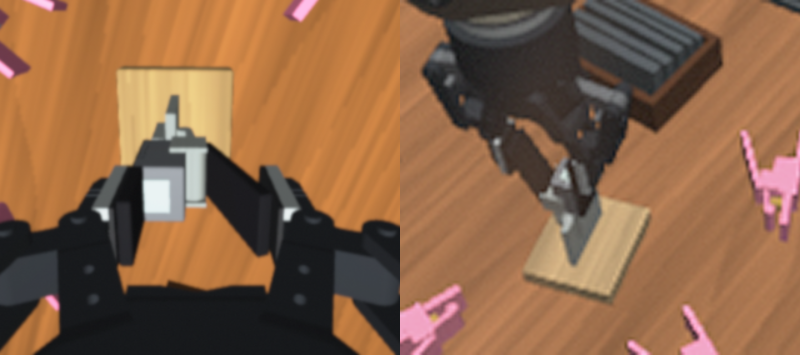

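The pads bracket both handles, with the fixed handle flush against the left pad. Now I'll squeeze, shifting the hand by half the closure.

step_arm:
  commands: "48 0 -0.5 0 0 0 0; 45 0 -1.7 0 0 0 0; 42 0 -3 0 0 0 0; 39 0 -4.4 0 0 0 0; 36.5 0 -5.6 0 0 0 0; 34.5 0 -6.6 0 0 0 0; 32 0 -7 0 0 0 0; 25 0 -7 0 0 0 0; 25 0 -7 0 0 0 0; 25 0 -7 0 0 0 0"

```text
time_s: 3.12
ee_pos: [0.6613, 0.1718, 0.2645]
orientation: [[-0.306, 0.952, 0.0], [0.952, 0.306, 0.0], [-0.0, 0.0, -1.0]]
ft_force: [-1.9, 0.1, 5.9]
width: 0.0326
grip_force: 59.3
```

step_arm:
  commands: "25 0 0 -8 0 0 0; 25 0 0 -20 0 0 0; 25 0 0 -40 0 0 0; 25 0 0 -75 0 0 0; 25 0 0 -110 0 0 0; 25 0 0 -140 0 0 0; 25 0 0 -140 0 0 0; 25 0 0 -140 0 0 0"

```text
time_s: 4.12
ee_pos: [0.6608, 0.1717, 0.4028]
orientation: [[-0.306, 0.952, -0.001], [0.952, 0.306, -0.0], [0.0, -0.001, -1.0]]
ft_force: [0.5, -0.1, -1.7]
width: 0.0328
grip_force: 58.4
```

```bash
python3 - <<'E'
from h import *
R=frame((0,0,-1),(1,0,0))
# go to look at plate: camera 69mm along tool x(+y world) of TCP, back-tilted toward -y
print(row(R,(.637,-.195,.40-.155)))
E
```

```text
(array([-341.9, -134.8,    2.9]), array([-0.1, -0. , 17.8]))
```

step_arm:
  commands: "25 -55 -22 -17 0 0 3; 25 -110 -45 -17 0 0 6; 25 -165 -67 -17 0 0 9; 25 -220 -90 -17 0 0 12; 25 -275 -112 -17 0 0 15; 25 -330 -135 -17 0 0 17.8; 25 -390 -151 -17 0 0 17.8; 25 -390 -151 -17 0 0 17.8; 25 -390 -151 -17 0 0 17.8; 25 -390 -151 -17 0 0 17.8"

```text
time_s: 5.38
ee_pos: [0.6367, -0.2442, 0.4197]
orientation: [[-0.002, 1.0, -0.002], [1.0, 0.002, 0.001], [0.001, -0.002, -1.0]]
ft_force: [0.9, 0.6, -0.9]
width: 0.0331
grip_force: 58.7
```

```bash
python3 - <<'E'
from h import *
im,p=snap('wrist');np.save('w3.npy',im);np.savez('w3p.npz',**{k:np.array(v) for k,v in p.items()})
s=telemetry.read_state();print(s['ee_pos'],s['orientation'],s['width'])
print(ray(p,(256,192)))
save(cv2.resize(im,(768,576),interpolation=cv2.INTER_CUBIC),'w3.png')
E
```

```text
[ 0.6368 -0.2441  0.4201] [[-0.002   1.     -0.001 ]
 [ 1.      0.002   0.0008]
 [ 0.0008 -0.001  -1.    ]] 0.03283858290521287
(array([ 0.6365, -0.1752,  0.3883]), array([-0.0024, -0.2668, -0.9637]))
```

View pics/w3.png

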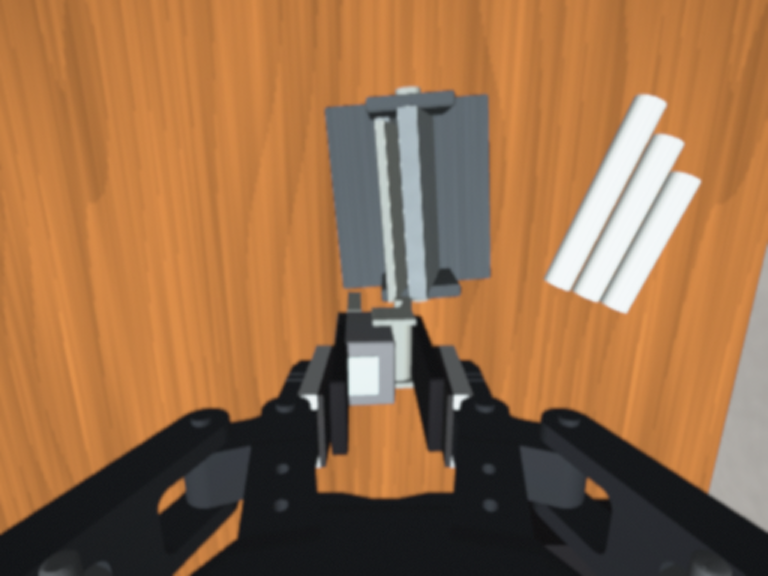

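The wrist view shows the plate's top edge as a pale strip from (382,118), the +y end, to (393,298), the −y end. The lighter jaw top lies at x≈400–425. The squeezed clip is held squarely, with its throat open.

```bash
python3 - <<'E'
from h import *
pa=vision.camera_params('scene');pb=vision.camera_params('side');pw=dict(np.load('w3p.npz'))
SF=lambda x,y:((x-400)/4-.375+90,y/4-.375+125)
DF=lambda x,y:((x-400)/4-.375+235,(y-300)/4-.375+85)
W=lambda x,y:(x/1.5-.17,y/1.5-.17)
# -y end and +y end, middle of thickness
for nm,a,b,w in(('-y',SF(526,23),DF(671,320),W(393,298)),('+y',SF(660,79),DF(589,402),W(382,118))):
    print(nm,'all',tri((pa,a),(pb,b),(pw,w)),'scene+w',tri((pa,a),(pw,w)),'side+w',tri((pb,b),(pw,w)))
for z in(.13,.138,.142):
    A,B=onz(pw,W(393,298),z),onz(pw,W(382,118),z);print(z,A,B,np.linalg.norm(A-B),np.arctan2(-(B-A)[0],(B-A)[1]))
for q in((327,107),(345,288),(488,96),(490,277)): print('base',onz(pw,W(*q),.008))
for q in((398,107),(413,300),(418,107),(427,299)): print('jaw',onz(pw,W(*q),.09))
im=np.load('w3.npy')
for r in(90,120,150,180): print(r,im[r,245:300].mean(1).astype(int))
E
```

```text
-y all (array([ 0.6401, -0.2522,  0.1372]), [0.002104226892820952, 0.0016785567760081606, 0.001740609493322187]) scene+w (array([ 0.6416, -0.2503,  0.1409]), [0.0009591853898149621, 0.0009591853898149674]) side+w (array([ 0.6401, -0.252 ,  0.1354]), [0.0012406526286239026, 0.001240652628623972])
+y all (array([ 0.634 , -0.1517,  0.143 ]), [0.0005722697151282374, 0.00017041473987663573, 0.0006892910438964175]) scene+w (array([ 0.6341, -0.1516,  0.1432]), [0.0006161279015909466, 0.0006161279015908174]) side+w (array([ 0.6344, -0.152 ,  0.1424]), [0.0002714321748536952, 0.000271432174853723])
0.13 [ 0.6411 -0.2529  0.13  ] [ 0.6345 -0.1507  0.13  ] 0.1023867755684247 0.06464071882633995
0.138 [ 0.641  -0.2505  0.138 ] [ 0.6346 -0.1514  0.138 ] 0.09921556727049032 0.06464071882634002
0.142 [ 0.6409 -0.2493  0.142 ] [ 0.6346 -0.1518  0.142 ] 0.0976299631215232 0.06464071882634001
base [ 0.5898 -0.1309  0.008 ]
base [ 0.6007 -0.2803  0.008 ]
base [ 0.7174 -0.1227  0.008 ]
base [ 0.7286 -0.2701  0.008 ]
jaw [ 0.6442 -0.1404  0.09  ]
jaw [ 0.6559 -0.2663  0.09  ]
jaw [ 0.6567 -0.1404  0.09  
[... 246 characters left out ...]
104 104
 105]
120 [106 106 105 105 105 106 115 148 187 202 203 202 195 171 126  94  88  87
  87  87  86  91 123 163 182 184 184 185 185 185 186 186 186 183 162 120
  86  79  78  78  77  78  78  77  81  89 100 105 107 107 107 106 105 106
 106]
150 [107 108 108 108 108 107 108 108 113 137 174 196 203 203 203 186 138  97
  87  87  86  87  86  96 130 168 184 187 186 186 187 186 187 187 187 183
 164 120  87  80  79  78  78  78  78  79  86  98 106 109 109 108 106 106
 107]
180 [108 108 108 109 110 110 110 109 110 110 109 122 155 188 201 204 200 180
 132  94  88  88  87  87  88  99 133 171 186 188 189 189 190 190 189 190
 187 170 134  97  82  80  79  78  78  77  72  64  53  48  46  45  46  46
  51]
```

```bash
python3 - <<'E'
from h import *
pa=vision.camera_params('scene');pb=vision.camera_params('side')
SF=lambda x,y:((x-400)/4-.375+90,y/4-.375+125)
DF=lambda x,y:((x-400)/4-.375+235,(y-300)/4-.375+85)
H,e=tri((pa,SF(690,242)),(pb,DF(540,538)));print('bolt',H,e)
for yaw in(.065,.075):
  ex=np.array([np.cos(yaw),np.sin(yaw),0])
  for M in((.6376,-.2012,.1395),(.637,-.202,.140)):
    d=np.array(M)-H; print(yaw,'perp',d@ex,'dz',d[2],'tilt',np.arctan2(-d@ex,d[2]),'L',np.hypot(d@ex,d[2]))
  print('fixture c',(np.array([.6591,-.201,0])-H)@ex)
E
```

```text
bolt [ 0.652  -0.1288  0.0424] [0.0004001357754470352, 0.0004001357754469964]
0.065 perp -0.0190420047572791 dz 0.09709849830184945 tilt 0.19365257357188015 L 0.09894804857929489
0.065 perp -0.01969270109454964 dz 0.09759849830184945 tilt 0.1990993840828048 L 0.09956540236033493
fixture c 0.002425583329420907
0.075 perp -0.019754189361261516 dz 0.09709849830184945 tilt 0.20070571003865623 L 0.09908756919914243
0.075 perp -0.02041244641794697 dz 0.09759849830184945 tilt 0.20617521315902054 L 0.09971025443524686
fixture c 0.0017003561696055658
```

```bash
cat >> h.py <<'E'
T,YW=.21,.07
PZ=np.array([-np.sin(T)*np.cos(YW),-np.sin(T)*np.sin(YW),np.cos(T)])
RT=frame(-PZ,(np.cos(YW),np.sin(YW),0)); PT=np.array([.6376,-.2012,.1395])
def prow(h,cy,q=(0,-7,197.5)):
    "move so plate-top mid lies at clip y=cy mm, throat h m above edge"
    v=RT@(np.array([q[0],q[1]+cy,0])/1000)
    return row(RT,PT+h*PZ-v,off=q[2]/1000)
E
python3 - <<'E'
from h import *
print(prow(.06,5),prow(.04,5))
E
```

```text
(array([ 39.3, -50.7,  28.4]), array([-12.1,   0.4,  -3.9])) (array([ 39.6, -46.5,  48. ]), array([-12.1,   0.4,  -3.9]))
```

step_arm:
  commands: "25 15 -20 0 -5 0.2 -1.5; 25 30 -40 5 -10 0.3 -3; 25 39.5 -49 30 -12.1 0.4 -3.9; 25 39.5 -46.5 45 -12.1 0.4 -3.9; 25 39.5 -46.5 48 -12.1 0.4 -3.9; 25 39.5 -46.5 48 -12.1 0.4 -3.9; 25 39.5 -46.5 48 -12.1 0.4 -3.9"

```text
time_s: 6.3
ee_pos: [0.5907, -0.2066, 0.3737]
orientation: [[-0.068, 0.975, 0.211], [0.998, 0.067, 0.013], [-0.001, 0.211, -0.977]]
ft_force: [-0.5, 0.1, -0.6]
width: 0.0329
grip_force: 58.8
```

```bash
python3 - <<'E'
from h import *
print(prow(.04,5))
im,p=snap('wrist');a,pa=snap('scene');b,pb=snap('side')
for n,q in(('w4',im),('a4',a),('b4',b)): np.save(n+'.npy',q)
np.savez('w4p.npz',**{k:np.array(v) for k,v in p.items()})
f=lambda q,x,y,w,h:cv2.resize(q[y:y+h,x:x+w],(400,300),interpolation=cv2.INTER_CUBIC)
save(np.vstack([np.hstack([f(im,160,60,200,150),f(im,200,140,120,90)]),np.hstack([f(a,90,90,120,90),f(b,235,60,120,90)])]),'m4.png')
E
```

```text
(array([ 2.1, -0.7,  1.4]), array([ 0.1,  0.1, -0.1]))
```

View pics/m4.png

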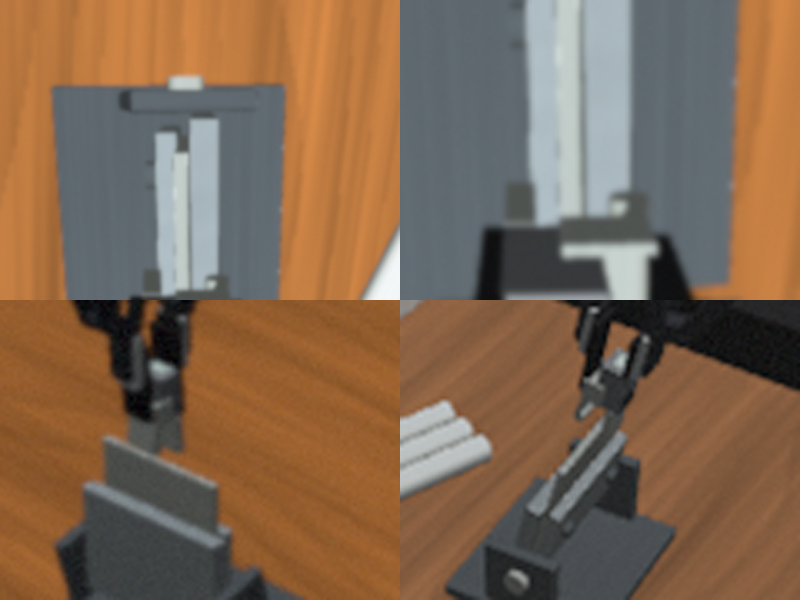

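The wrist view now looks straight along the plate. Its edge runs between the open jaws: the fixed jaw's face is at x≈535 in the right crop, the plate at 557–580 and the arm tip at 610. The scene and side views both show the clip square above the edge.

```bash
python3 - <<'E'
from h import *
p=dict(np.load('w4p.npz'));s=telemetry.read_state();R0=np.array(s['orientation']);p0=np.array(s['ee_pos'])
def tp(uv,z):
    c,d=ray(p,uv);c=R0.T@(c-p0)*1000;d=R0.T@d;return (c+d*(z-c[2])/d[2])
L=lambda x,y:(160+x/2-.25,60+y/2-.25)
Rr=lambda x,y:(200+(x-400)*.3-.35,140+y*.3-.35)
im=np.load('w4.npy').mean(2)
for r in(140,160,180,200): print(r,im[r,232:275].astype(int))
for z in(236,):
  for q in((175,152),(188,152)): print('edge far',tp(L(*q),z))
  for q in((556,215),(580,215),(555,5),(583,5)): print('edge',tp(Rr(*q),z))
for q in((157,132),(176,132),(190,118),(218,118)): print('jawtop',tp(L(*q),276))
for q in((528,5),(631,5),(537,215)): print('jaw near',tp(Rr(*q),276))
print('clip fixed jaw tip',[tp(Rr(*q),225.5) for q in((505,183),(535,183))],'arm tip',[tp(Rr(*q),213.5) for q in((610,205),)])
E
```

```text
140 [100  95  92  92  96 125 166 183 185 186 187 187 186 179 176 191 201 202
 200 201 203 191 163 167 178 180 180 180 180 180 181 181 182 181 181 178
 164 134 111 104 103 103 103]
160 [105 104 104 102 105 118 148 176 186 187 187 187 186 187 190 197 200 201
 200 199 194 175 146 157 173 178 178 178 178 178 178 178 178 178 179 176
 162 132 110 103 103 103 104]
180 [104 105 105 103 104 109 136 172 185 185 184 185 186 186 186 189 196 200
 200 199 195 176 142 142 168 181 181 181 181 181 181 182 181 181 181 177
 159 123 104 104 104 105 104]
200 [ 85  81  80  80  80  80  82  96 133 170 186 188 188 187 180 176 188 198
 199 199 196 185 160 144 165 179 183 183 182 174 158 147 148 150 145 129
 102  84  81  81  81  85  94]
edge far [ 51.4552  -6.0083 236.    ]
edge far [ 51.4529  -1.5885 236.    ]
edge [  2.61    -7.0231 236.    ]
edge [  2.6064  -1.8048 236.    ]
edge [ 47.8201  -6.7923 236.    ]
edge [ 47.817   -1.0526 236.    ]
jawtop [ 56.008  -14.3815 276.    ]
jawtop [ 56.0042  -6.7295 276.    ]
jawtop [ 61.4729  -1.0799 276.    ]
jawtop [ 61.4674  10.1275 276.    ]
jaw near [ 43.7261 -14.7557 276.    ]
jaw near [ 43.7124  10.483  276.    ]
jaw near [-10.3153 -13.354  276.    ]
clip fixed jaw tip [array([ 12.88  , -17.0147, 225.5   ]), array([ 12.8758, -10.8834, 225.5   ])] arm tip [array([ 11.9021,   4.2012, 213.5   ])]
```

```bash
python3 - <<'E'
from h import *
p=dict(np.load('w3p.npz'));R0=np.array([[-0.002,1,-.001],[1,.002,.0008],[.0008,-.001,-1]]);p0=np.array([0.6368,-0.2441,0.4201])
def tp(uv,z):
    c,d=ray(p,(uv[0]/1.5-.17,uv[1]/1.5-.17));c=R0.T@(c-p0)*1000;d=R0.T@d;return (c+d*(z-c[2])/d[2])
print('block top',[tp(q,163.5) for q in((347,402),(393,402),(347,342),(393,342))])
print('jaw tip',[tp(q,225.5) for q in((348,296),(361,296))])
print('handle tops',[tp(q,135.5) for q in((332,450),(348,450),(430,450),(446,450))])
im=np.load('w3.npy')
b=np.load('b4.npy');a=np.load('a4.npy')
f=lambda q,x,y,w,h:cv2.resize(q[y:y+h,x:x+w],(400,600),interpolation=cv2.INTER_CUBIC)
save(np.hstack([f(im,205,185,110,120+45),f(b,275,60,50,75)]),'m5.png')
E
```

```text
block top [array([ -6.7551, -12.7769, 163.5   ]), array([ -6.7634,   2.4386, 163.5   ]), array([ 14.5672, -12.2684, 163.5   ]), array([ 14.5585,   2.3489, 163.5   ])]
jaw tip [array([ 11.4299, -16.9932, 225.5   ]), array([ 11.4262, -11.0942, 225.5   ])]
handle tops [array([ -5.1256, -14.4718, 135.5   ]), array([ -5.1278, -10.1639, 135.5   ]), array([ -5.1388,  11.912 , 135.5   ]), array([ -5.1409,  16.2192, 135.5   ])]
```

View pics/m5.png

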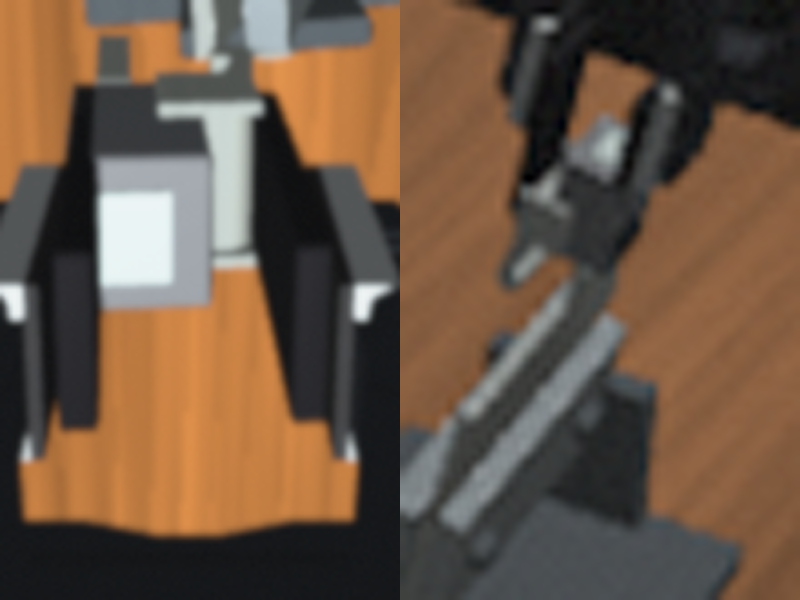

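The wrist and side views show the clip sitting about 0.05 rad tilted in the hand (jaws towards −y) and perhaps several mm lower than I assumed. The block top spans x 97–211, and the fixed jaw is at (115,60). I'll correct the tilt, centre the plate in the open jaws and go down, watching the force.

step_arm:
  commands: "25 1 -7.7 0 -2.5 0 0; 25 1 -7.7 0 -2.5 0 0; 25 1 -7.7 8 -2.5 0 0; 25 1 -7.7 14 -2.5 0 0; 25 1 -7.7 19 -2.5 0 0; 25 1 -7.7 22 -2.5 0 0; 25 1 -7.7 22 -2.5 0 0; 25 1 -7.7 22 -2.5 0 0"

```text
time_s: 7.45
ee_pos: [0.5872, -0.2055, 0.3499]
orientation: [[-0.068, 0.965, 0.252], [0.998, 0.066, 0.017], [-0.001, 0.253, -0.968]]
ft_force: [-0.3, 0.3, -1.1]
width: 0.0323
grip_force: 58.8
```

```bash
python3 - <<'E'
from h import *
im,p=snap('wrist');np.save('w6.npy',im);np.savez('w6p.npz',**{k:np.array(v) for k,v in p.items()})
a,_=snap('scene');b,_=snap('side');
f=lambda q,x,y,w,h:cv2.resize(q[y:y+h,x:x+w],(400,600),interpolation=cv2.INTER_CUBIC)
save(np.hstack([f(im,200,125,120,180),f(b,275,60,50,75)]),'m6.png')
s=telemetry.read_state();print(s['ft_force'],s['width'],np.array(s['orientation']).T@PZ,s['wrist_torque'])
E
```

```text
[ 0.24   -0.2464 -0.9012] 0.03292103519580555 [-0.0009  0.0453 -0.999 ] [0.0307 0.1373 0.0047]
```

View pics/m6.png

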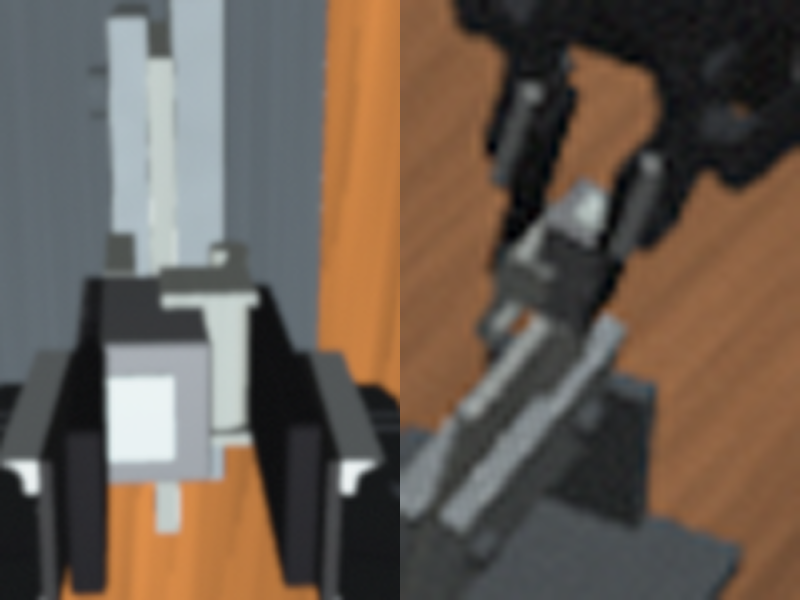

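The plate edge (x 150–177) sits between the fixed jaw's face (134) and the arm tip (about 212), with clearance on both sides and no contact force. I'll continue down along the plate.

step_arm:
  commands: "25 0 -0.1 3 0 0 0; 25 0 -0.3 6 0 0 0; 25 0 -0.4 8 0 0 0; 25 0 -0.4 8 0 0 0"

```text
time_s: 8.1
ee_pos: [0.5888, -0.2053, 0.3417]
orientation: [[-0.068, 0.965, 0.251], [0.998, 0.066, 0.017], [-0.0, 0.252, -0.968]]
ft_force: [-0.0, 0.3, -0.6]
width: 0.0329
grip_force: 58.9
```

step_arm:
  commands: "25 0 -0.1 2 0 0 0; 25 0 -0.1 3 0 0 0; 25 0 -0.1 3 0 0 0"

```text
time_s: 8.48
ee_pos: [0.5894, -0.2053, 0.3393]
orientation: [[-0.068, 0.965, 0.251], [0.998, 0.066, 0.017], [-0.0, 0.252, -0.968]]
ft_force: [-1.4, -0.6, 2.0]
width: 0.0327
grip_force: 59.6
```

step_arm:
  commands: "25 0 -0.1 2 0 0 0; 25 0 -0.1 2 0 0 0; 25 0 -0.1 2 0 0 0"

```text
time_s: 8.85
ee_pos: [0.5897, -0.2054, 0.3393]
orientation: [[-0.069, 0.966, 0.251], [0.998, 0.067, 0.017], [-0.001, 0.251, -0.968]]
ft_force: [-8.5, 0.8, 10.8]
width: 0.0325
grip_force: 61.8
```

step_arm:
  commands: "25 0 -1 0 0 0 0; 25 0 -1 0 0 0 0; 25 0 -1 0 0 0 0"

```text
time_s: 9.22
ee_pos: [0.5891, -0.2054, 0.3391]
orientation: [[-0.069, 0.965, 0.253], [0.998, 0.067, 0.016], [-0.001, 0.254, -0.967]]
ft_force: [-5.7, 1.3, 8.5]
width: 0.0324
grip_force: 60.6
```

step_arm:
  commands: "25 0 -1 0 0 0 0; 25 0 -1 0 0 0 0; 25 0 -1 0 0 0 0"

```text
time_s: 9.6
ee_pos: [0.5886, -0.2054, 0.339]
orientation: [[-0.068, 0.964, 0.256], [0.998, 0.066, 0.016], [-0.001, 0.256, -0.967]]
ft_force: [-2.7, 1.3, 7.4]
width: 0.0327
grip_force: 59.7
```

step_arm:
  commands: "34 0 0.3 0.3 0 0 0; 36 0 1.3 0.7 0 0 0; 38 0 2.3 1.1 0 0 0; 40 0 3.3 1.5 0 0 0; 40 0 3.3 1.5 0 0 0"

```text
time_s: 10.22
ee_pos: [0.5912, -0.2055, 0.3375]
orientation: [[-0.069, 0.966, 0.25], [0.998, 0.067, 0.016], [-0.001, 0.25, -0.968]]
ft_force: [-7.1, -0.1, 8.1]
width: 0.0401
grip_force: 9.6
```

step_arm:
  commands: "42 0 0.5 0.3 0 0 0; 44 0 1.2 0.6 0 0 0; 46 0 2.1 0.9 0 0 0; 48 0 3 1.2 0 0 0; 50 0 4 1.4 0 0 0; 50 0 4 1.4 0 0 0"

```text
time_s: 10.98
ee_pos: [0.5957, -0.2047, 0.3346]
orientation: [[-0.068, 0.966, 0.251], [0.998, 0.066, 0.018], [0.0, 0.251, -0.968]]
ft_force: [-0.6, -0.6, -0.8]
width: 0.05
grip_force: 2.8
```

step_arm:
  commands: "55 0 1.5 0 0 0 0; 60 0 1.5 0 0 0 0; 65 0 1.5 0 0 0 0; 70 0 1.5 0 0 0 0; 75 0 1.5 0 0 0 0; 75 0 1.5 0 0 0 0"

```text
time_s: 11.72
ee_pos: [0.5971, -0.2047, 0.3358]
orientation: [[-0.068, 0.965, 0.252], [0.998, 0.066, 0.017], [-0.0, 0.252, -0.968]]
ft_force: [-0.4, -0.5, -0.2]
width: 0.0751
grip_force: 0.0
```

step_arm:
  commands: "75 0 0 -20 0 0 0; 75 0 0 -50 0 0 0; 75 0 0 -90 0 0 0; 75 0 0 -120 0 0 0; 75 0 0 -120 0 0 0; 75 0 0 -120 0 0 0"

```text
time_s: 12.48
ee_pos: [0.5667, -0.2067, 0.4514]
orientation: [[-0.068, 0.966, 0.251], [0.998, 0.066, 0.017], [0.0, 0.252, -0.968]]
ft_force: [-0.4, 0.0, -1.3]
width: 0.0749
grip_force: 0.0
```

```bash
python3 - <<'E'
from h import *
im,p=snap('wrist');np.save('w7.npy',im);np.savez('w7p.npz',**{k:np.array(v) for k,v in p.items()})
a,_=snap('scene');b,_=snap('side');np.save('a7.npy',a);np.save('b7.npy',b)
f=lambda q,x,y,w,h:cv2.resize(q[y:y+h,x:x+w],(400,300),interpolation=cv2.INTER_CUBIC)
save(np.vstack([np.hstack([f(im,150,60,200,150),f(im,200,100,100,75)]),np.hstack([f(a,100,105,80,60),f(b,255,75,80,60)])]),'m7.png')
E
```

```text
(no output)
```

View pics/m7.png

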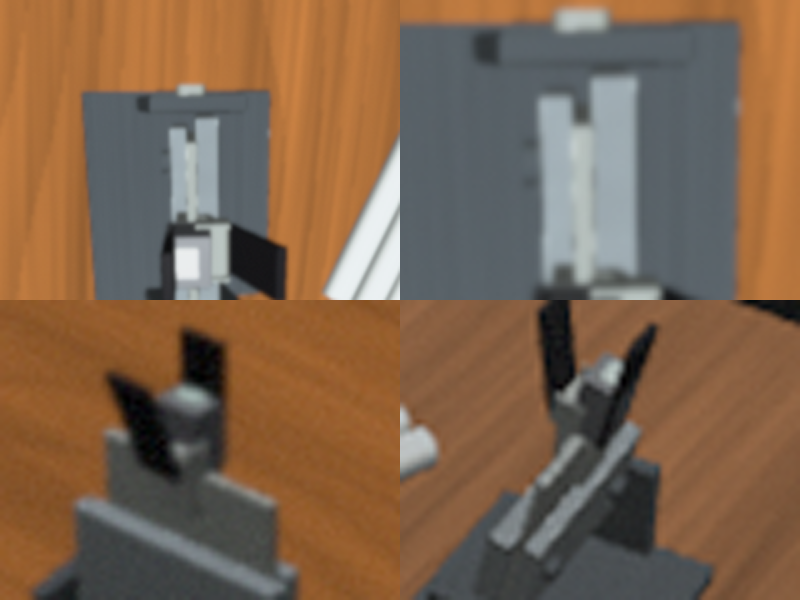

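The clip is on the plate: the jaws straddle the edge, both handles are free, and the hand is clear. I'll check its height and squareness numerically.

```bash
python3 - <<'E'
from h import *
pa=vision.camera_params('scene');pb=vision.camera_params('side');pw=dict(np.load('w7p.npz'))
A=lambda x,y:(x/5-.4+100,(y-300)/5-.4+105)
B=lambda x,y:((x-400)/5-.4+255,(y-300)/5-.4+75)
W=lambda x,y:(x/2-.25+150,y/2-.25+60)
ex=np.array([np.cos(YW),np.sin(YW),0]);ey=np.array([-np.sin(YW),np.cos(YW),0]);px=np.cross(ey,PZ)
def loc(X): d=X-PT; return np.array([d@px,d@ey,d@PZ])*1000
X,e=tri((pa,A(204,337)),(pb,B(646,330)));print('fixed handle top (want x~-12, z 62)',loc(X),e)
X,e=tri((pa,A(108,375)),(pb,B(541,312)));print('arm top',loc(X),e)
for q,nm in(((524-400,0),''),):pass
# plate corners again (scene): left, right
for q in((107,432),(276,505)): print('scene corner pred/obs',A(*q))
print(proj(pa,[PT-.05*ey,PT+.05*ey]))
# block top in wrist crop at local z=34: left/right/front/back
c=np.array(cv2.Rodrigues(pw['rvec'])[0].T@-pw['tvec'].ravel())
def onl(uv,z):
    c,d=ray(pw,uv);k=((PT+z*PZ-c)@PZ)/(d@PZ);return loc(c+k*d)
for z in(.034,.040): print('block top',z,[onl(W(*q),z) for q in((175,282),(210,282),(175,238),(210,238))])
for q in((186,142),(196,142),(187,215),(198,215)): print('edge',onl(W(*q),0))
for q in((231,229),(285,246),(285,299)): print('arm handle', onl(W(*q),.055))
E
```

```text
fixed handle top (want x~-12, z 62) [-12.2153  -3.3772  62.0769] [0.002219188533110972, 0.0022191885331109243]
arm top [38.0539 -4.9305 52.5877] [0.007008468747654966, 0.007008468747654948]
scene corner pred/obs (121.0, 131.0)
scene corner pred/obs (154.8, 145.6)
[[121.616  130.6307]
 [154.693  145.7703]]
block top 0.034 [array([ -9.3603, -10.3761,  34.    ]), array([  6.3298, -10.6301,  34.    ]), array([-8.9575,  9.8254, 34.    ]), array([ 6.4092,  9.631 , 34.    ])]
block top 0.04 [array([-9.2174, -8.517 , 40.    ]), array([ 6.1027, -8.765 , 40.    ]), array([-8.8241, 11.2082, 40.    ]), array([ 6.1802, 11.0185, 40.    ])]
edge [-3.5498 48.7883 -0.    ]
edge [ 1.212  48.7625 -0.    ]
edge [-3.5837 13.524  -0.    ]
edge [ 1.8328 13.4652 -0.    ]
arm handle [14.0823 18.0941 55.    ]
arm handle [36.1789 10.7585 55.    ]
arm handle [ 36.8786 -12.0483  55.    ]
```

```bash
python3 - <<'E'
from h import *
pa=vision.camera_params('scene');pb=vision.camera_params('side')
ey=np.array([-np.sin(YW),np.cos(YW),0]);px=np.cross(ey,PZ)
def on(p,uv,x):
    c,d=ray(p,uv);k=((PT+x*px-c)@px)/(d@px);v=c+k*d-PT;return np.array([v@px,v@ey,v@PZ])*1000
A=lambda x,y:(x/5-.4+100,(y-300)/5-.4+105)
for q in((183,329),(224,344)): print('inner top corner',on(pa,A(*q),-.0085))
for q in((207,473),): print('fixed jaw/plate line',on(pa,A(*q),.0025))
for z in(60,62,64,66):print(z,proj(pa,[PT-.0085*px-.012*ey+z/1000*PZ,PT-.0085*px+.012*ey+z/1000*PZ])@np.eye(2)*5-[498,223])
a=np.load('a7.npy').mean(2)
for c in(138,140,142): print(c,a[106:120,c].astype(int))
E
```

```text
inner top corner [ -8.5    -10.6567  62.5823]
inner top corner [-8.5    13.3992 63.8463]
fixed jaw/plate line [ 2.5    11.8603  2.7863]
60 [[180.8963 333.2952]
 [221.7543 350.8536]]
62 [[180.7666 329.2159]
 [221.6693 346.7578]]
64 [[180.6367 325.1274]
 [221.5841 342.6528]]
66 [[180.5064 321.0298]
 [221.4987 338.5386]]
138 [94 94 96 90 74 46 25 15  8 14 14 13 18  4]
140 [97 94 96 94 87 67 45 12  9  6  8  6  4  8]
142 [94 98 94 95 94 90 70 39 20  5  8 13 20 14]
```

```bash
python3 -c "
from h import *
print(arm.job_done())"
```

```text
the job is handed in; nothing more can be done
None
```

The sensor clip is on the middle of the plate's top edge, released, and the job is handed in. My last camera check put it square and within about 1 mm of fully home; the probe's travel is inferred from that, and I don't have the judge's result.

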